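# Turn the stock tags so only the full bins show the disc

## Task

Update the stock tags on the two small bin racks: with the fingertips, gently push over the hinged tags that are wrong, so that only the two bins holding a full stack of blanks show the round-disc face (tag leaning back, away from its bin), and the two bins down to a single blank show the bar face (tag leaning toward its bin). Every tag must end resting on its stop. Only push the tags: do not pick up or move the blanks or anything else on the table.

Things in the scene. Friction and masses are not known exactly. Their poses are not given: they have to be found in the camera images.
- rack_a: fixed rack of two open wooden bins side by side (robot's side), 84 (x) by 118 (y) mm, on 22 mm feet. Origin: on the table, 47 mm behind its front edge; x points from the bins to the tags (away from the robot, give or take the yaw), y left, z up. Bins 52 mm deep in x, rim 64 mm above the table. Behind them a 4 mm upright plate (top edge 74 mm up) carries two hinged tags, one behind each bin, 55 mm apart
- rack_b: fixed rack of two open wooden bins side by side (robot's side), 84 (x) by 118 (y) mm, on 22 mm feet. Origin: on the table, 47 mm behind its front edge; x points from the bins to the tags (away from the robot, give or take the yaw), y left, z up. Bins 52 mm deep in x, rim 64 mm above the table. Behind them a 4 mm upright plate (top edge 74 mm up) carries two hinged tags, one behind each bin, 55 mm apart
- tag_a1 (a joint): tag behind the left (+y) bin of rack_a: plate 34 mm wide, 3 thick, free edge (rolled, 7 mm thick) 38 mm from its hinge axis (rack's y). 0 rad: leans 40 degrees from upright toward bin and robot, raised-bar face on top. 1.396: leans 40 degrees away from the bin, raised-disc face (20 mm disc) seen. Upright 0.698. Polished, nearly free hinge (under 1 N): past upright it falls to its stop by itself
- tag_a2 (a joint): tag behind the right (-y) bin of rack_a: plate 34 mm wide, 3 thick, free edge (rolled, 7 mm thick) 38 mm from its hinge axis (rack's y). 0 rad: leans 40 degrees from upright toward bin and robot, raised-bar face on top. 1.396: leans 40 degrees away from the bin, raised-disc face (20 mm disc) seen. Upright 0.698. Polished, nearly free hinge (under 1 N): past upright it falls to its stop by itself
- tag_b1 (a joint): tag behind the left (+y) bin of rack_b: plate 34 mm wide, 3 thick, free edge (rolled, 7 mm thick) 38 mm from its hinge axis (rack's y). 0 rad: leans 40 degrees from upright toward bin and robot, raised-bar face on top. 1.396: leans 40 degrees away from the bin, raised-disc face (20 mm disc) seen. Upright 0.698. Polished, nearly free hinge (under 1 N): past upright it falls to its stop by itself
- tag_b2 (a joint): tag behind the right (-y) bin of rack_b: plate 34 mm wide, 3 thick, free edge (rolled, 7 mm thick) 38 mm from its hinge axis (rack's y). 0 rad: leans 40 degrees from upright toward bin and robot, raised-bar face on top. 1.396: leans 40 degrees away from the bin, raised-disc face (20 mm disc) seen. Upright 0.698. Polished, nearly free hinge (under 1 N): past upright it falls to its stop by itself
- hinge_a1 (a point): middle of the hinge axis of tag_a1, 82 mm above the table, fixed to rack_a (axes as the rack's); at either stop the tag's free edge is 24 mm in front of or behind it and 29 mm above it. 28 mm behind the rack origin
- hinge_a2 (a point): middle of the hinge axis of tag_a2, 82 mm above the table, fixed to rack_a (axes as the rack's); at either stop the tag's free edge is 24 mm in front of or behind it and 29 mm above it. 28 mm behind the rack origin
- hinge_b1 (a point): middle of the hinge axis of tag_b1, 82 mm above the table, fixed to rack_b (axes as the rack's); at either stop the tag's free edge is 24 mm in front of or behind it and 29 mm above it. 28 mm behind the rack origin
- hinge_b2 (a point): middle of the hinge axis of tag_b2, 82 mm above the table, fixed to rack_b (axes as the rack's); at either stop the tag's free edge is 24 mm in front of or behind it and 29 mm above it. 28 mm behind the rack origin
- bin_a1 (a point): centre of the inner floor of the bin that tag_a1 belongs to, 29 mm above the table, 48 mm in front of the hinge; inside 46 (x) by 53 (y) mm, 35 mm deep; it holds either a full stack or one last blank
- bin_a2 (a point): centre of the inner floor of the bin that tag_a2 belongs to, 29 mm above the table, 48 mm in front of the hinge; inside 46 (x) by 53 (y) mm, 35 mm deep; it holds either a full stack or one last blank
- bin_b1 (a point): centre of the inner floor of the bin that tag_b1 belongs to, 29 mm above the table, 48 mm in front of the hinge; inside 46 (x) by 53 (y) mm, 35 mm deep; it holds either a full stack or one last blank
- bin_b2 (a point): centre of the inner floor of the bin that tag_b2 belongs to, 29 mm above the table, 48 mm in front of the hinge; inside 46 (x) by 53 (y) mm, 35 mm deep; it holds either a full stack or one last blank
- stack_1: full stack of six round brass blanks (moves as one piece), 40 mm across, 30 mm tall, standing in one of the four bins and nearly reaching the rim; origin: centre of its underside
- stack_2: full stack of six round brass blanks (moves as one piece), 40 mm across, 30 mm tall, standing in one of the four bins and nearly reaching the rim; origin: centre of its underside
- blank_1: one single round brass blank, 40 mm across, 5 mm thick, lying on the floor of one of the four bins; origin: centre of its underside
- blank_2: one single round brass blank, 40 mm across, 5 mm thick, lying on the floor of one of the four bins; origin: centre of its underside
- brass_weight: bystander, loose: brass weight with a knob, 33 mm wide, 44 mm tall, standing on the flat pad between the racks; origin: centre of its underside
- loupe: bystander, loose: black eye loupe, 36 mm wide, 27 mm tall, on the flat pad between the racks; origin: centre of its underside
- oil_bottle: bystander, loose: brown bottle with black cap, 32 mm wide, 66 mm tall; origin: centre of its underside
- blue_tub: bystander, loose: blue tub with cork lid, 49 mm wide, 57 mm tall; origin: centre of its underside
- flux_bottle: bystander, loose: white bottle with red pointed cap, 37 mm wide, 96 mm tall; origin: centre of its underside

How it is judged:
By the outcome, as a careful person would: the job done as asked, in the order asked, and still so for the second after the job is handed in, with the robot touching nothing.
It also fails if it takes over 48 s, if anything falls off the work surface, if the arm or the gripper's body presses on something with over 40 N, if the wrist force passes 120 N, or if a joint passes its speed limit or range.

## Robot

A 6-joint arm with a two-finger parallel gripper is mounted at the origin on a cart in front of the work surface, level with it; the furniture and walls round the work are solid. World frame = base frame: x ahead of the robot, y to its left, z up, the work surface at z = 0. Lengths are in m, angles in degrees, forces in N, time in s.
With the tool pointing down it reaches from about 0.325 to 0.85 m from the base axis. Payload 4.4 kg.
Tool frame: the origin (TCP) lies at the very end of the fingers, on their centre line; the grasp point (between the pads) lies 19 mm behind it; z points along the fingers, y is the line along which they close (so a half turn about z gives the same grasp; the last joint's range is limited). The gripper opens to 94 mm and grips with 3 to 60 N. Pads are 16 mm wide; open, the fingers measure 119 mm over their backs; the gripper's body (75 mm by 177 mm) begins 78 mm behind the grasp point.
Start: joints at [-8.623, 11.837, 88.321, -0, 79.842, -8.623], TCP at [0.575, -0, 0.205] pointing down, gripper open.
Joint ranges: [-156.59, 156.59], [-49.26, 127.26], [12.9, 141.05], [-63.56, 243.56], [4.71, 150.69], [-161.64, 161.64]. Speed limits (degrees/s): [159.86, 159.86, 180, 180, 180, 180].

## Interface

Orientations are given as a 3x3 rotation matrix whose columns are the frame's x, y, z axes.
In Python, from rig import r, planner, get_obs, optics, job_done gives the robot as it stands. The module is installed in compiled form; this text tells all that it offers. Calls block until the motion is done:
- r.goto(position, orientation): joint-space move of the TCP to a pose.
- r.line_to(position, attitude=None, velocity=0.15, stop_force=None): straight line of the TCP; attitude=None keeps the orientation; velocity is the mean speed in m/s. With stop_force (N) it stops when the force on the tool has changed by that much, and returns True; else False.
- r.move_j(angles): joint-space move.
- r.move_gripper(opening, newtons=None): opening from 0.0 (shut) to 1.0 (fully open); newtons is the grip in N (None keeps the last); returns when the fingers have stopped.
- r.sleep(seconds).
- planner.ik(position, orientation): joint angles nearest the present ones, or None.
- get_obs(): the state.
- optics.read_camera(name): name is "scene" or "side" or "wrist"; returns a dict with "frame" (384x512x3 uint8, red, green, blue), "fx", "fy", "cx", "cy" (pixels), "distortion" ([k1, k2, p1, p2, k3] as OpenCV has them; the pictures are not rectified), "R" (3x3) and "t" (3): a world point X has camera coordinates R X + t. Camera axes: x right, y down, z forward; pixel columns grow to the right and rows downward; lengths in m; the calibration is good to about 2 mm. A picture is of the moment at which its call begins. There is no depth.
A pose or a line that the arm cannot do raises r.Unreachable and nothing moves.
- job_done(): hands the job in; it is judged then, once.
The state is a dict: "clock": time; "joint_positions": joint angles; "joint_vel": joint speeds; "tau": joint torques, N m; "eef_pos": TCP position; "tcp_rot": TCP orientation; "wrist_force": force on the tool from outside, world axes, zero at the start; "torque": the same for the moment, N m; "finger_gap": opening from 0.0 (shut) to 1.0 (fully open); "grip_force": force on a finger pad.
Only numpy, scipy, OpenCV 4.12 (cv2) and the standard library are available. Lean on these libraries where they do the work, as an engineer would, in place of code of your own. Each camera call takes 0.05 s, during which the arm holds its last target. There are 200 camera calls.

## Working session

There is one attempt and no reset: what is moved stays moved. The work goes in short steps, each a Python script; the robot and the scene stay as the last script left them, time stands still between calls to the robot, and variables do not carry over. Pictures are saved under pics/ and viewed, at most 10 in all, crops included, and the job is handed in when it is done.

```bash
mkdir -p pics
python3 - <<'E'
from rig import r, planner, get_obs, optics
import cv2, numpy as np
for n in ("scene","side","wrist"):
    c=optics.read_camera(n); cv2.imwrite(f"pics/{n}0.png",c["frame"][:,:,::-1])
    print(n,c["fx"],c["cx"],c["cy"],c["distortion"],(-np.array(c["R"]).T@c["t"]).round(3),np.array(c["R"]).round(2).tolist())
print(get_obs()["clock"])
E
```

```text
scene 372.01778569922175 248.5882921644707 189.20239712906871 [-0.1060164  0.         0.         0.         0.       ] [-0.036 -0.341  0.745] [[0.56, -0.83, -0.0], [-0.62, -0.42, -0.66], [0.55, 0.37, -0.75]]
side 494.5618758633883 259.5240774136776 184.60213813298844 [-0.14842762  0.          0.          0.          0.        ] [0.041 0.879 0.617] [[-0.89, -0.46, 0.01], [-0.22, 0.42, -0.88], [0.4, -0.78, -0.47]]
wrist 282.5000288558117 251.17907208167887 194.65607532036807 [0.00404782 0.         0.         0.         0.        ] [0.576 0.069 0.383] [[1.0, -0.0, -0.0], [0.0, -0.97, 0.24], [-0.0, -0.24, -0.97]]
0.15
```

View pics/scene0.png

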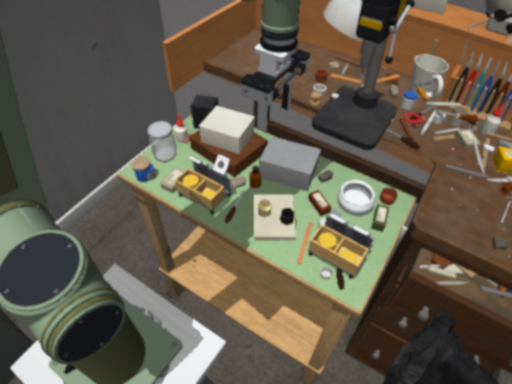

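View pics/side0.png

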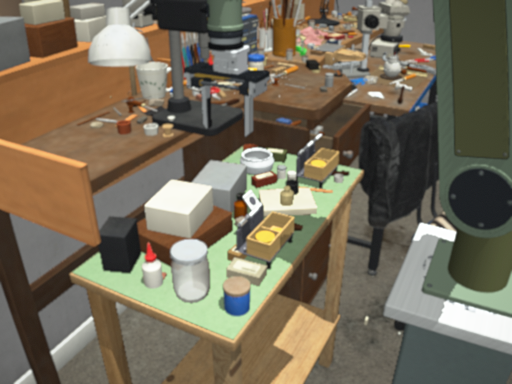

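View pics/wrist0.png

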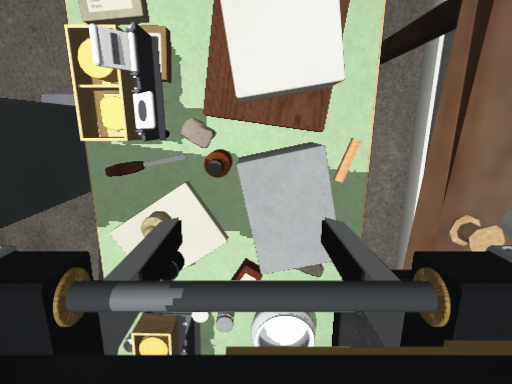

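The wrist view shows the left rack near px (110,80) and the right rack near (150,345). I'll take close views of each from two places.

```bash
cat > h.py <<'E'
from rig import r, planner, get_obs, optics, job_done
import cv2, numpy as np, pickle
DOWN=np.array([[1,0,0],[0,-1,0],[0,0,-1.]])
def ray(c,px):
    K=np.array([[c["fx"],0,c["cx"]],[0,c["fy"],c["cy"]],[0,0,1]])
    p=cv2.undistortPoints(np.array([[px]],float),K,np.array(c["distortion"]))[0,0]
    R=np.array(c["R"]); d=R.T@np.r_[p,1]; return -R.T@np.array(c["t"]), d/np.linalg.norm(d)
def tri(obs):
    A=np.zeros((3,3));b=np.zeros(3)
    for c,px in obs:
        o,d=ray(c,px);P=np.eye(3)-np.outer(d,d);A+=P;b+=P@o
    x=np.linalg.solve(A,b); return x,[round(float(np.linalg.norm(np.cross(x-ray(c,p)[0],ray(c,p)[1])))*1000,1) for c,p in obs]
def plane(c,px,z):
    o,d=ray(c,px); return o+d*(z-o[2])/d[2]
def snap(name):
    c=optics.read_camera("wrist"); pickle.dump(c,open(f"{name}.pkl","wb")); return c
E
python3 - <<'E'
from h import *
ob=get_obs(); print(np.array(ob["tcp_rot"]).round(3).tolist())
R0=np.array(ob["tcp_rot"])
for n,p in (("L1",(0.40,0.06,0.2)),("L2",(0.48,0.06,0.2)),("R2",(0.48,-0.28,0.2)),("R1",(0.40,-0.28,0.2))):
    r.goto(p,R0); snap(n)
f=[cv2.resize(pickle.load(open(n+".pkl","rb"))["frame"][:270,:,::-1],(400,211)) for n in("L1","L2","R1","R2")]
cv2.imwrite("pics/w.png",np.vstack([np.hstack(f[:2]),np.hstack(f[2:])])); print(get_obs()["clock"])
E
```

```text
[[-0.0, 1.0, -0.002], [1.0, 0.0, 0.0], [0.0, -0.002, -1.0]]
3.2333
```

View pics/w.png

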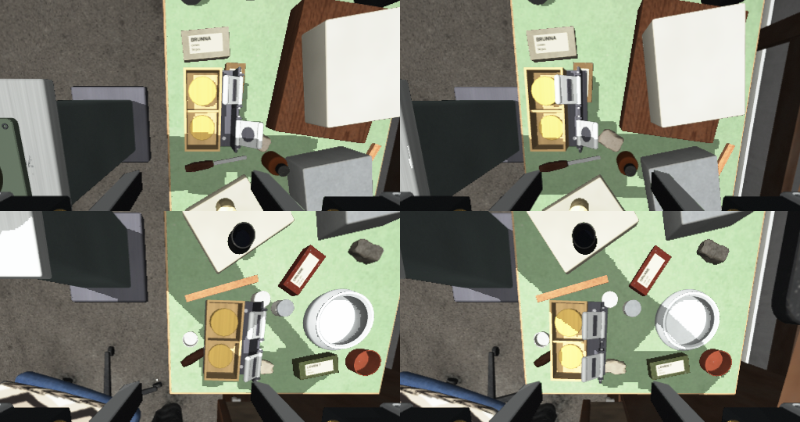

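Four views: left rack at about (275,138) in L1 and right rack at about (300,165) in R1. I need enlarged crops.

Run:
```python
from h import *
C=dict(L1=(225,75),L2=(155,75),R1=(250,100),R2=(180,100))
f=[]
for n,(x,y) in C.items():
    g=pickle.load(open(n+".pkl","rb"))["frame"][y:y+130,x:x+130,::-1]
    f.append(cv2.resize(g,None,fx=3,fy=3,interpolation=cv2.INTER_CUBIC)[:300*2])
f=[cv2.resize(a,(390,300)) if 0 else a[:,:] for a in f]
for k,n in((0,"L"),(2,"R")): cv2.imwrite(f"pics/crop{n}.png",np.hstack(f[k:k+2]))
```

```text
(no output)
```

View pics/cropL.png

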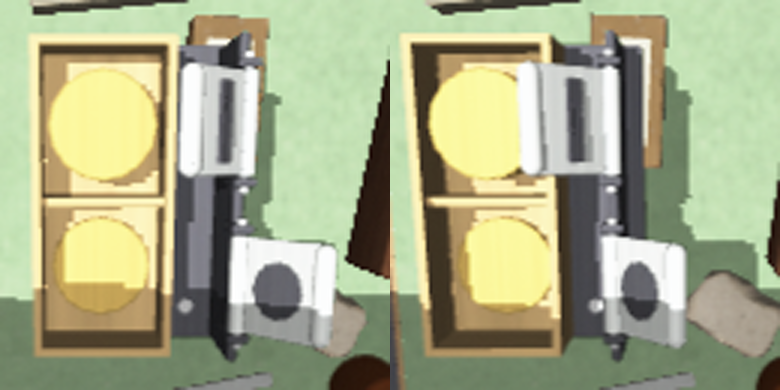

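View pics/cropR.png

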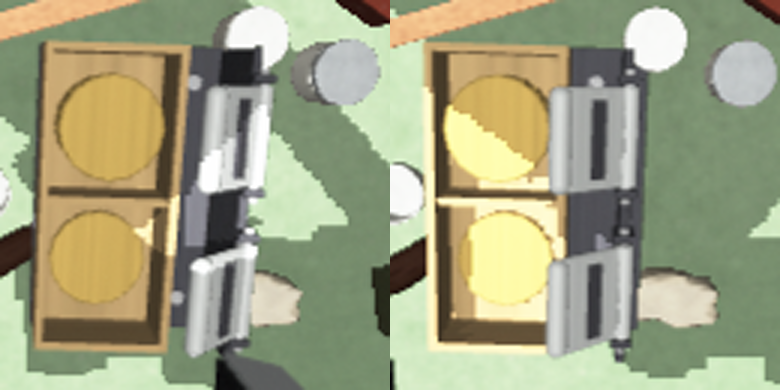

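Left rack: the +y bin is full (108 px vs 92 px for the disc in the other bin) and shows a bar, so push it back. The -y bin is single and shows a disc, so push it forward. Right rack: the +y bin is full with a bar, so push it back; the -y bin is single with a bar, so leave it. Next I triangulate tags, hinges and neighbours.

Run:
```python
from h import *
c={n:pickle.load(open(n+".pkl","rb")) for n in("L1","L2","R1","R2")}
off=dict(L1=(225,75),L2=(155,75),R1=(250,100),R2=(180,100))
def P(n,u,v):
    if n[1]=="2":u-=390
    return (off[n][0]+(u-1)/3,off[n][1]+(v-1)/3)
def go(name,a,b,s):
    x,e=tri([(c[s+"1"],P(s+"1",*a)),(c[s+"2"],P(s+"2",*b))]); print(name,x.round(4),e)
for s,L in dict(L=[("tag1 edge top",(193,65),(531,64)),("tag1 edge bot",(186,175),(527,171)),("hinge top end",(245,37),(612,37)),("hinge mid",(243,187),(610,187)),("hinge bot end",(232,352),(617,350)),("tag2 edge top",(332,248),(682,247)),("tag2 edge bot",(326,345),(676,343)),("rimFL",(32,38),(403,37)),("rimBL",(178,38),(556,37)),("rimFR",(35,352),(430,352)),("rimBR",(168,352),(560,350)),("disc1",(104,125),(481,123)),("disc2",(101,265),(506,264))],
 R=[("tag1 edge top",(217,90),(559,89)),("tag1 edge bot",(207,190),(557,190)),("tag2 edge bot",(195,350),(555,352)),("hinge mid",(258,192),(627,192)),("rimFL",(44,45),(430,45)),("rimBL",(188,45),(568,47)),("rimFR",(37,348),(430,347)),("rimBR",(167,350),(561,345)),("disc1",(110,127),(497,128)),("disc2",(97,257),(506,257))]).items():
    print(s); [go(*q,s) for q in L]
# boxes etc: track points L1->L2
g1,g2=[cv2.cvtColor(c[n]["frame"],cv2.COLOR_RGB2GRAY) for n in("L1","L2")]
pts=np.r_[cv2.goodFeaturesToTrack(g1[:255,340:],40,.02,8)[:,0]+[340,0]]
for u,v in pts:
    u,v=int(u),int(v); 
    if v<8 or u>503: continue
    t=g1[v-7:v+8,u-7:u+8]; y0=max(v-12,0); x0=max(u-130,0); S=g2[y0:v+13,x0:u-30]
    m=cv2.minMaxLoc(cv2.matchTemplate(S,t,cv2.TM_CCOEFF_NORMED))
    if m[1]>.85: 
        x,e=tri([(c["L1"],(u,v)),(c["L2"],(x0+m[3][0]+7,y0+m[3][1]+7))])
        if x[2]>.03 and e[0]<2: print((u,v),x.round(3),round(m[1],2))
```

```text
L
tag1 edge top [0.4377 0.1544 0.1049] [0.1, 0.1]
tag1 edge bot [0.4359 0.1221 0.1099] [0.5, 0.5]
hinge top end [0.4598 0.1666 0.0693] [0.2, 0.2]
hinge mid [0.4591 0.1167 0.0818] [0.1, 0.1]
hinge bot end [0.4597 0.0566 0.072 ] [0.4, 0.4]
tag2 edge top [0.4838 0.0987 0.1068] [0.1, 0.1]
tag2 edge bot [0.4818 0.0688 0.1142] [0.3, 0.3]
rimFL [0.3863 0.1673 0.0631] [0.0, 0.0]
rimBL [0.4385 0.1684 0.054 ] [0.0, 0.0]
rimFR [0.3855 0.0525 0.0564] [0.0, 0.0]
rimBR [0.437  0.0541 0.0616] [0.4, 0.4]
disc1 [0.4117 0.1381 0.0626] [0.2, 0.2]
disc2 [0.4118 0.0835 0.0319] [0.1, 0.1]
R
tag1 edge top [ 0.4674 -0.2139  0.1091] [0.3, 0.3]
tag1 edge bot [ 0.4663 -0.2452  0.1081] [0.2, 0.2]
tag2 edge bot [ 0.465  -0.2988  0.1096] [0.1, 0.1]
hinge mid [ 0.4892 -0.2488  0.0861] [0.2, 0.2]
rimFL [ 0.4162 -0.1986  0.0499] [0.2, 0.2]
rimBL [ 0.4681 -0.1993  0.0588] [0.1, 0.1]
rimFR [ 0.4141 -0.3117  0.0666] [0.4, 0.4]
rimBR [ 0.4646 -0.312   0.0653] [1.2, 1.2]
disc1 [ 0.4411 -0.2286  0.0557] [0.0, 0.0]
disc2 [ 0.4402 -0.2834  0.0316] [0.2, 0.2]
(475, 156) [0.665 0.095 0.046] 0.99
(491, 9) [0.602 0.222 0.114] 0.89
(419, 161) [0.562 0.096 0.111] 0.99
(367, 225) [0.488 0.057 0.183] 0.86
(385, 172) [0.524 0.089 0.125] 0.98
(372, 170) [0.522 0.087 0.103] 0.98
(434, 179) [0.546 0.09  0.161] 0.99
(443, 180) [0.578 0.081 0.125] 0.96
(363, 169) [0.525 0.083 0.073] 0.9
(417, 26) [0.545 0.211 0.108] 0.98
```

```bash
cat >> h.py <<'E'
RT=np.array([[-1,0,0],[0,1,0],[0,0,-1.]])
def push(y,x0,x1,back,z=.097):
    r.goto((x0,y,.18),RT)
    if r.line_to((x0,y,z),velocity=.1,stop_force=4): print("touched going down",get_obs()["eef_pos"]); r.line_to((x0,y,.18)); return
    h=r.line_to((x1,y,z),velocity=.05,stop_force=6); o=get_obs()
    print("hit" if h else "ok",np.round(o["eef_pos"],4),np.round(o["wrist_force"],2))
    r.line_to((back,y,z),velocity=.08); r.line_to((back,y,.2))
E
python3 - <<'E'
from h import *
r.move_gripper(0.0)
push(-.2295,.432,.489,.445)
c=snap("K1"); cv2.imwrite("pics/k1.png",c["frame"][:,:,::-1]); print(get_obs()["clock"])
E
```

```text
ok [ 0.4888 -0.2295  0.097 ] [ 0.16  0.51 -0.1 ]
9.8083
```

View pics/k1.png

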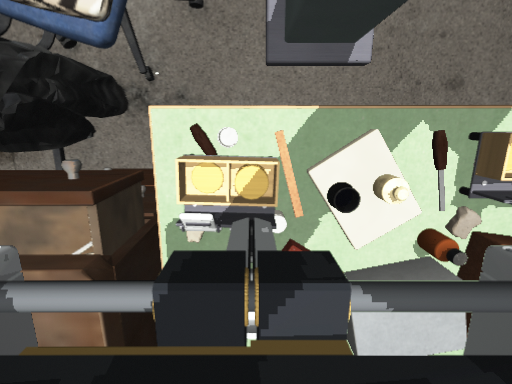

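The +y tag of the right rack is hidden behind the fingers; the -y tag at (200,222) is unchanged. I'll do the left rack, then look at both.

Run:
```python
from h import *
push(.138,.404,.460,.415)
push(.084,.512,.459,.502)
R0=np.array([[0,1,0],[1,0,0],[0,0,-1.]])
f=[]
for n,p in (("L3",(0.40,0.06,0.2)),("R3",(0.40,-0.28,0.2))):
    r.goto(p,R0); r.sleep(.3); c=snap(n); x,y=(225,75) if n=="L3" else (250,100)
    f.append(cv2.resize(c["frame"][y:y+130,x:x+130,::-1],None,fx=3,fy=3,interpolation=cv2.INTER_CUBIC))
cv2.imwrite("pics/after.png",np.hstack(f)); print(get_obs()["clock"])
```

```text
ok [0.4595 0.138  0.0969] [-1.51  0.08  0.46]
ok [0.4594 0.084  0.0971] [ 0.79 -0.45 -0.57]
22.5583
```

View pics/after.png

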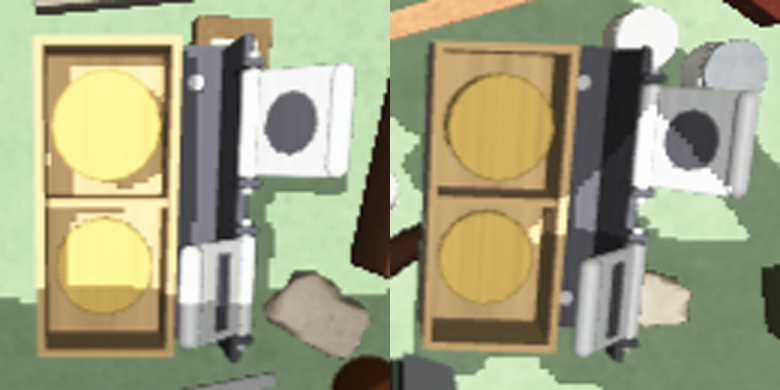

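All tags now read correctly: discs at (290,122) and (690,140), bars at (222,290) and (617,300). I'll check that the disc tags rest on their stops before handing in.

Run:
```python
from h import *
for n,u,v,o in(("L3",344,122,(225,75)),("L3",190,298,(225,75)),("R3",355,142,(250,100)),("R3",201,310,(250,100))):
    c=pickle.load(open(n+".pkl","rb")); print(n,plane(c,(o[0]+(u-1)/3,o[1]+(v-1)/3),.112).round(4))
```

```text
L3 [0.4816 0.1376 0.112 ]
L3 [0.4368 0.0838 0.112 ]
R3 [ 0.5108 -0.2299  0.112 ]
R3 [ 0.466  -0.2841  0.112 ]
```

```bash
python3 -c "
from rig import job_done; print(job_done())"
```

```text
the job is handed in; nothing more can be done
None
```

Three wrong tags were pushed over and the job is handed in: both full-stack bins now show the disc and both single-blank bins the bar. All four free edges measured within about 3 mm of their stops, at 22.6 s on the robot's clock.

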